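Free a welded pipe: stop the rotator and hold back its sprung tailstock

TASK

The pipe on the bench rotator is welded and is about to be lifted out. Press the red stop button on the push-button box fully down and let it spring back up, then take the black knob at the tailstock and pull the sprung rod straight out until the red ring on the rod is level with the face of the brass bush. Finish while still gripping the knob and holding the rod there against its spring, and leave the green start button, the brush and the tape roll alone.

Things in the scene. Friction and masses are not known exactly. Their poses are not given: they have to be found in the camera images.
- knob_grip (a point): centre of the black pull knob's grip groove: 30 mm diameter, 26 mm long along the rod, between a 40 mm inner collar and a 42 mm outer flange for fingers to pull on. On the rod's level axis, 135 mm above the bench; 31 mm out from the bush face at rest. Own +y = pull-out direction along the rod, z up, x level across it. Tailstock beside it rises 28 mm above the axis; nothing is within 60 mm under the knob
- rod (a joint): how far the rod is out, m: 0 at rest (cone seated in the pipe), 0.060 with the middle of the red ring level with the bush face, 0.080 at the end stop. The rod only slides. An inner spring pulls it back: about 6 N at rest, 13 N at the ring mark, 16 N at the end stop; it returns home when let go
- ring_mark (a point): middle of the red ring, a painted band 8 mm wide round the 16 mm diameter steel rod. At rest it is hidden inside the tailstock, 60 mm behind the bush face; it comes out as the rod is pulled. Axes as the knob's
- mouth (a point): centre of the rear face of the brass bush (38 mm diameter) in the blue tailstock, from which the rod comes out; on the rod's axis. Fixed to the rotator; +y is the pull-out direction
- stop_button_top (a point): centre of the top of the red stop button (30 mm diameter, faces up). Its box, with a yellow lid, is bolted to the bench: 85 x 150 mm, 62 mm high; own x runs along the box's short side, y along its long side; red is towards +y, green towards -y, 72 mm apart centre to centre
- stop_button (a joint): how far the red stop button is pressed, m: 0 up, 0.006 fully down; a spring (about 5 N when fully down) brings it back
- start_button_top (a point): centre of the top of the green start button (30 mm diameter) on the same box; not to be pressed
- start_button (a joint): how far the green start button is pressed, m: 0 up, 0.006 fully down
- tape_mid (a point): bystander: a green tape roll lying flat, 100 mm diameter, 48 mm high; point at its centre, half-way up
- brush_grip (a point): bystander: a hand brush lying on the bench; point on its handle
Mind the look-alikes: they are no part of the job. Of the things like the part that bears stop_button_top, leave any that is purple or turquoise; of the rest the larger one is meant.

How it is judged (in metres and radians):
On the way, in this order (a step that is already met when the one before it is completed fails the run):
1. the red stop button is pressed fully down, with the rod still home (value of joint stop_button above 0.0052 m and value of joint rod below 0.005 m), for 0.05 s.
2. the red stop button is let go and has sprung back up, with the rod still home (value of joint stop_button below 0.001 m and value of joint rod below 0.005 m), for 0.1 s.
3. the gripped rod is pulled out to its red ring and held (value of joint rod between 0.055 and 0.065 m and contact force between the fingers and rod above 2 N), for 0.3 s.
At the end, for the whole second after the job is handed in: the rod is out 60 mm, within 5 mm either way, so that the red ring is level with the bush face, and still, held there by the gripper's fingers on the knob (contact force above 2 N); both buttons are up; the tape roll and the brush are within 30 mm of where they stood (all of step 3 and velocity of joint rod between -0.01 and 0.01 m/s and value of joint each of stop_button, start_button below 0.001 m and distance of each of tape_mid, brush_grip from where it was at the start of the episode below 0.03 m); the arm keeps its last pose, push and grip.
It fails at once if the green start button is pressed (value of joint start_button above 0.003 m).
It fails at once if the tape roll or the brush is shoved or knocked over (distance of any of tape_mid, brush_grip from where it was at the start of the episode above 0.03 m).
It also fails if it takes over 48 s, if anything falls off the work surface, if the arm or the gripper's body presses on something with over 40 N, if the wrist force passes 120 N, or if a joint passes its speed limit or range.

ROBOT

A 7-joint arm with a two-finger parallel gripper is mounted at the origin on the work surface. World frame = base frame: x ahead of the robot, y to its left, z up, the work surface at z = 0. Lengths are in mm, angles in degrees, forces in N, time in s.
With the tool pointing down it reaches from about 425 to 825 mm from the base axis. Payload 3.6 kg.
Tool frame: the origin (TCP) lies midway between the tips of the shut fingers; the grasp point (between the pads) lies 19 mm behind it; z points along the fingers, y is the line along which they close (so a half turn about z gives the same grasp; the last joint's range is limited). The gripper opens to 93 mm and grips with 3 to 60 N. Pads are 15 mm wide; open, the fingers measure 128 mm over their backs; the gripper's body (75 mm by 188 mm) begins 65 mm behind the grasp point.
Start: joints at [-68.497, 35.231, -0.722, 81.555, 0.464, 63.22, -2.315], TCP at [254.163, 598.216, 218.64] pointing down, gripper open.
Joint ranges: [-178.69, 178.69], [-17.37, 117.87], [-77.05, 75.6], [15.02, 138.74], [-78.02, 258.01], [0.78, 113.62], [-162.83, 162.83]. Speed limits (degrees/s): [159.86, 159.86, 180, 180, 180, 180, 180].

INTERFACE

Orientations are given as [roll, pitch, yaw] about the fixed x, y, z axes, in that order (R = Rz(yaw) Ry(pitch) Rx(roll)).
In Python, from rig import manip gives the robot as it stands.
- The arm moves only by the tool arm_command, never from a script. Its argument "motion" is a list of rows, each an object of numbers: "hand": the opening, from 0 (shut) to 1 (fully open); "dx", "dy", "dz": the shift along the tool's x, y, z as a fraction of full scale; "ax", "ay", "az": the turn, a rotation vector about the tool's x, y, z as a fraction of full scale. In form: [{"hand": .., "dx": .., "dy": .., "dz": .., "ax": .., "ay": .., "az": ..}, ...]. A call has 1 to 20 rows; each row shifts and turns the commanded pose from where the row before left it, along the tool's axes as they then stand; what a row does not reach is not made up. Full scale, the value 1, is 0.2 m for a shift and 0.5 rad for a turn. A row lasts 1/12 s, in which the tool goes at most 41.7 mm and 7.16 degrees, less where a joint would pass 70% of its speed; a pose out of reach is approached as far as the arm can. A call with a number of a shift or a turn outside -1 to 1 is refused whole. A call with a gripper value outside its range is refused whole. The fingers move at their own pace and stop on an object; "grip_force" is the grip in N (left out, the last holds). Time passes only in rows, so rows that do not move let the fingers close. It gives the time, the measured TCP pose, the force, the opening and the grip force at its end, in the units of the state.
- manip.sense(): the state, without advancing time (a new reading comes with each control period).
- manip.camera(name): name is "scene" or "top" or "wrist"; returns a dict with "pixels" (420x560x3 uint8, red, green, blue), "fovy" (degrees; the focal length in pixels is half the picture's height over the tangent of half this angle, whatever the lens; pixels are square), "cx", "cy" (the principal point, pixels), "dist" ([k1, k2, p1, p2, k3] as OpenCV has them; the pictures are not rectified), "rvec" (rotation vector, rad) and "tvec" (3), from world to camera coordinates, as OpenCV has them. Camera axes: x right, y down, z forward; pixel columns grow to the right and rows downward; lengths in mm; the calibration is good to about 2 mm. A picture is of the moment at which its call begins. There is no depth.
- manip.sign_off(): hands the job in; it is judged then, once.
The state is a dict: "time_s": time; "joint_positions": joint angles; "qvel": joint speeds; "joint_torque": joint torques, N m; "ee_pos": TCP position; "tcp_rot": TCP orientation; "contact_force": force on the tool from outside, world axes, zero at the start; "wrist_torque": the same for the moment, N m; "gripper_width": finger opening in mm; "grip_force": force on a finger pad.
Only numpy, scipy, OpenCV 4.12 (cv2) and the standard library are available. Lean on these libraries where they do the work, as an engineer would, in place of code of your own. Each camera call takes 0.05 s, during which the arm holds its last target. There are 200 camera calls.

## Working session

There is one attempt and no reset: what is moved stays moved. The work goes in short steps, Python scripts to look and compute and a tool call to move; the robot and the scene stay as the last step left them, time stands still between calls to the robot, and variables do not carry over. Pictures are saved under pics/ and viewed, at most 10 in all, crops included, and the job is handed in when it is done.

Besides the shell and the picture viewer there is one more tool, called after "Request:" by a JSON object that holds its "fn" and its "kwargs". arm_command: Moves the arm, as the interface text tells. Its arguments: {"type":"object","properties":{"motion":{"type":"array"},"grip_force":{"type":"number"}},"required":["motion"]}

```bash
mkdir -p pics
cat > h.py <<'E'
import numpy as np, cv2
from rig import manip
from scipy.spatial.transform import Rotation as R
def cal(c):
    h=c["pixels"].shape[0]; f=h/2/np.tan(np.radians(c["fovy"])/2)
    return np.array([[f,0,c["cx"]],[0,f,c["cy"]],[0,0,1.]]),np.array(c["dist"],float)
def ray(c,uv):
    K,d=cal(c); Rm=cv2.Rodrigues(np.array(c["rvec"],float))[0]
    p=cv2.undistortPoints(np.array([[uv]],float),K,d)[0,0]
    return -Rm.T@np.array(c["tvec"],float).ravel(), Rm.T@np.array([p[0],p[1],1])
def onz(c,uv,z):
    o,v=ray(c,uv); return o+v*(z-o[2])/v[2]
def proj(c,P):
    K,d=cal(c); return cv2.projectPoints(np.array(P,float).reshape(-1,1,3),np.array(c["rvec"],float),np.array(c["tvec"],float),K,d)[0][:,0]
def cross(r1,r2):
    A=np.stack([r1[1],-r2[1]],1); s=np.linalg.lstsq(A,r2[0]-r1[0],rcond=None)[0]
    a=r1[0]+s[0]*r1[1]; b=r2[0]+s[1]*r2[1]; return (a+b)/2,np.linalg.norm(a-b)
def snap(n,f=None):
    c=manip.camera(n); cv2.imwrite(f"pics/{f or n}.png",c["pixels"][:,:,::-1]); return c
E
python3 - <<'E'
from h import *
import pickle
d={}
for n in("top","scene"): d[n]=snap(n); c=d[n]; o,_=ray(c,(280,210)); print(n,o,onz(c,(280,210),0),c["fovy"])
pickle.dump(d,open("cams.pkl","wb"))
s=manip.sense(); print(s["ee_pos"],s["tcp_rot"],s["gripper_width"],s["time_s"])
E
```

```text
top [ 320.13703027  115.21483072 1140.02727992] [504.82678185 116.89274791   0.        ] 47.0028464690857
scene [1333.86433223  413.48603329  854.69944001] [355.61401382  71.00598836   0.        ] 46.085050596249545
[253.90117159 597.59421709 217.6234571 ] [-1.79868785e+02  4.90583371e-04  1.56982764e+02] 92.84129835801265 0.1
```

View pics/top.png

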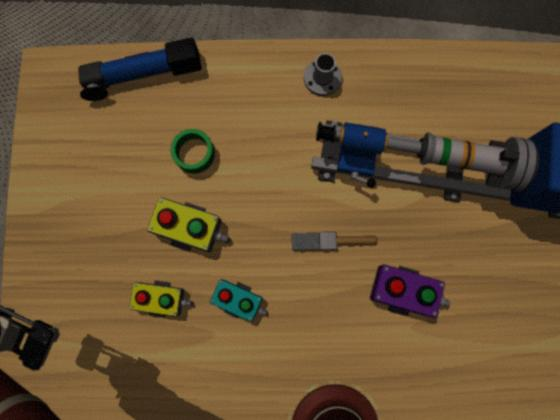

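View pics/scene.png

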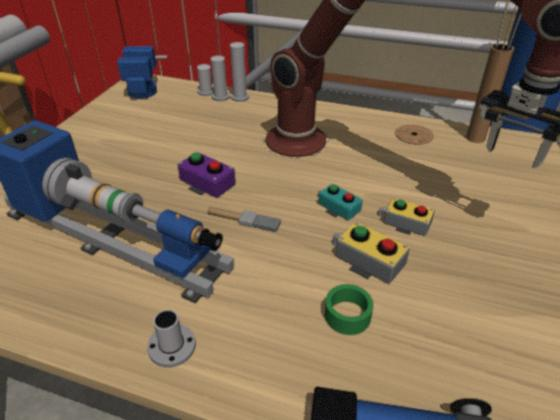

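The top view shows the large yellow box with its red button at (166,217) and green at (197,227), the tape at (193,151), the knob at (327,131) and the rod running right to the pipe. In the scene view, red is at (401,257) and the knob at about (210,240).

```bash
cat > m.py <<'E'
from h import *
import pickle
d=pickle.load(open("cams.pkl","rb")); t,s=d["top"],d["scene"]
def blob(c,uv,hue,r=22):
    hsv=cv2.cvtColor(c["pixels"],cv2.COLOR_RGB2HSV); h=hsv[...,0].astype(int)
    dh=np.minimum(abs(h-hue),180-abs(h-hue)); m=((dh<12)&(hsv[...,1]>140)&(hsv[...,2]>50)).astype(np.uint8)
    n,l,st,ce=cv2.connectedComponentsWithStats(m)
    i=min(range(1,n),key=lambda i:np.hypot(*(ce[i]-uv))+(1e3 if st[i,4]<25 else 0)); return ce[i],st[i]
for nm,a,b,h in(("red",(166,217),(401,257),0),("green",(197,227),(361,233),65)):
    p,sp=blob(t,a,h);q,sq=blob(s,b,h); print(nm,p,sp,q,sq,cross(ray(t,p),ray(s,q)),onz(t,p,70),onz(s,q,70))
for n,c,(x,y,w,h) in(("kt",t,(300,105,140,60)),("ks",s,(150,195,100,75))):
    cr=c["pixels"][y:y+h,x:x+w,::-1]; cv2.imwrite(f"pics/{n}.png",cv2.resize(np.clip(cr*1.6,0,255).astype(np.uint8),None,fx=5 if n=="kt" else 7,fy=5 if n=="kt" else 7,interpolation=cv2.INTER_CUBIC))
E
python3 m.py
```

```text
red [165.03821656 216.52229299] [158 210  15  14 157] [387.71323529 244.32352941] [381 239  15  12 136] (array([481.24261507, 373.77934938,  78.82107304]), np.float64(0.26167429440769363)) [482.55605073 376.06084371  70.        ] [471.60766642 373.2030378   70.        ]
green [195.10852713 226.65891473] [189 221  13  13 129] [359.9875 231.625 ] [354 228  13   9  80] (array([457.74868488, 305.68811482,  77.36132635]), np.float64(0.9188516406661386)) [458.59769653 307.46319027  70.        ] [449.63854366 304.23133957  70.        ]
```

View pics/kt.png

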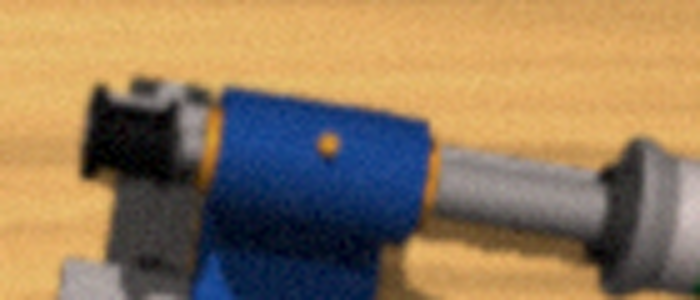

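View pics/ks.png

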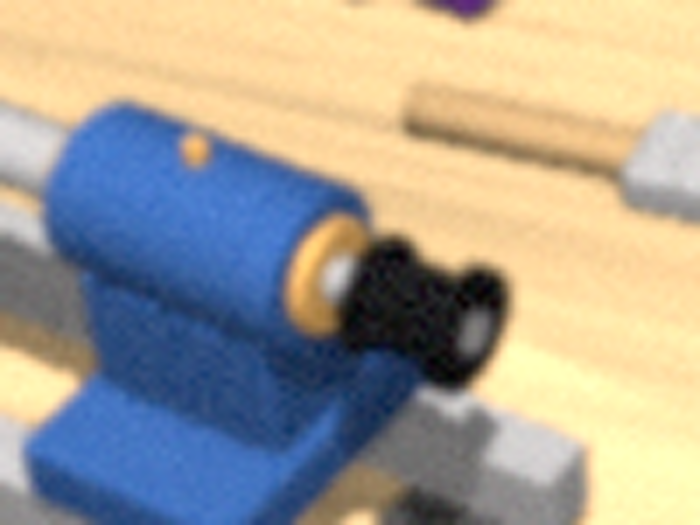

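The crops show the knob's flange, the groove and the bush face clearly. In the top crop the bush face centre is about (211,148), the flange (95,132) and the inner bush (431,185). In the scene crop the bush face is about (328,275) and the knob's outer face (478,325).

Run:
```python
from h import *
import pickle
d=pickle.load(open("cams.pkl","rb")); t,s=d["top"],d["scene"]
T=lambda u,v:(300+(u+.5)/5-.5,105+(v+.5)/5-.5); S=lambda u,v:(150+(u+.5)/7-.5,195+(v+.5)/7-.5)
b=onz(t,T(211,148),135);f=onz(t,T(95,132),135);e=onz(t,T(431,185),135)
print(b,f,e)
for a in(b-e,f-b,f-e): print(np.linalg.norm(a),np.degrees(np.arctan2(a[1],a[0])))
print(onz(s,S(328,275),135),onz(s,S(478,325),135),cross(ray(t,T(211,148)),ray(s,S(328,275))))
# spine/tape/brush positions
print(onz(t,(193,151),48),onz(t,(300,242),20),onz(t,(375,240),20))
```

```text
[647.80046921 -20.01912085 135.        ] [655.63006987  30.28230018 135.        ] [ 630.17239953 -115.56472058  135.        ]
97.15817242069096 79.54653839769483
50.90712724367087 81.15269693648384
148.0521747340328 80.09874557999807
[646.18478171 -19.2051583  135.        ] [651.56420607  34.19346067 135.        ] (array([647.21250216, -19.27862513, 136.00068827]), np.float64(1.2818534763233949))
[640.53604482 319.12542028  48.        ] [425.47422924  71.44972289  20.        ] [ 427.16676582 -104.13858531   20.        ]
```

Request:
{"fn": "arm_command", "kwargs": {"motion": [{"hand":0,"dx":-0.053,"dy":-0.021,"dz":0},{"hand":0,"dx":-0.106,"dy":-0.042},{"hand":0,"dx":-0.106,"dy":-0.042},{"hand":0,"dx":-0.106,"dy":-0.042},{"hand":0,"dx":-0.106,"dy":-0.042},{"hand":0,"dx":-0.106,"dy":-0.042},{"hand":0,"dx":-0.106,"dy":-0.042,"dz":0.04},{"hand":0,"dx":-0.106,"dy":-0.042,"dz":0.04},{"hand":0,"dx":-0.106,"dy":-0.042,"dz":0.05},{"hand":0,"dx":-0.106,"dy":-0.042,"dz":0.05},{"hand":0,"dx":-0.106,"dy":-0.042,"dz":0.06},{"hand":0,"dx":-0.106,"dy":-0.042,"dz":0.06},{"hand":0,"dx":-0.106,"dy":-0.042,"dz":0.05},{"hand":0,"dx":-0.106,"dy":-0.042,"dz":0.05},{"hand":0,"dx":-0.053,"dy":-0.021},{"hand":0},{"hand":0},{"hand":0}], "grip_force": 40}}

```text
invalid input at $.motion[0]: expected keys hand, dx, dy, dz, ax, ay, az
```

Run:
```python
from h import *
c=snap("wrist","w1"); s=manip.sense(); print(s["ee_pos"],s["tcp_rot"],s["contact_force"],s["gripper_width"],s["time_s"])
print(proj(c,[[481,374,79],s["ee_pos"]]))
```

```text
[253.93754444 597.69794323 217.7451196 ] [-1.79887582e+02 -1.07220646e-04  1.56982974e+02] [0.22979419 0.0473772  0.57968345] 93.22351153242607 0.15
[[181.0136149  451.33738846]
 [282.87285398 265.90352692]]
```

View pics/w1.png

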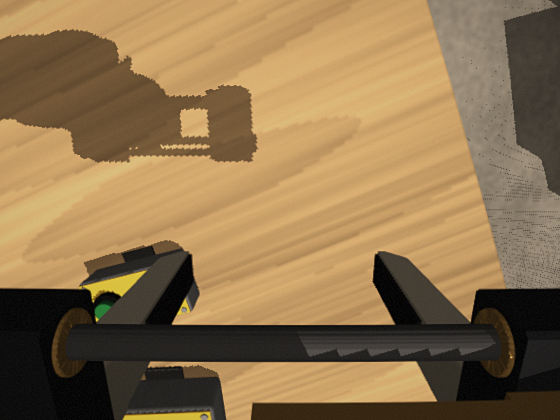

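The move was refused because every key is needed. The wrist picture only shows the start pose, with open fingers and the box edge at about (140,290).

Request:
{"fn": "arm_command", "kwargs": {"motion": [{"hand":0,"dx":-0.053,"dy":-0.021,"dz":0,"ax":0,"ay":0,"az":0},{"hand":0,"dx":-0.106,"dy":-0.042,"dz":0,"ax":0,"ay":0,"az":0},{"hand":0,"dx":-0.106,"dy":-0.042,"dz":0,"ax":0,"ay":0,"az":0},{"hand":0,"dx":-0.106,"dy":-0.042,"dz":0,"ax":0,"ay":0,"az":0},{"hand":0,"dx":-0.106,"dy":-0.042,"dz":0,"ax":0,"ay":0,"az":0},{"hand":0,"dx":-0.106,"dy":-0.042,"dz":0,"ax":0,"ay":0,"az":0},{"hand":0,"dx":-0.106,"dy":-0.042,"dz":0.04,"ax":0,"ay":0,"az":0},{"hand":0,"dx":-0.106,"dy":-0.042,"dz":0.04,"ax":0,"ay":0,"az":0},{"hand":0,"dx":-0.106,"dy":-0.042,"dz":0.05,"ax":0,"ay":0,"az":0},{"hand":0,"dx":-0.106,"dy":-0.042,"dz":0.05,"ax":0,"ay":0,"az":0},{"hand":0,"dx":-0.106,"dy":-0.042,"dz":0.06,"ax":0,"ay":0,"az":0},{"hand":0,"dx":-0.106,"dy":-0.042,"dz":0.06,"ax":0,"ay":0,"az":0},{"hand":0,"dx":-0.106,"dy":-0.042,"dz":0.05,"ax":0,"ay":0,"az":0},{"hand":0,"dx":-0.106,"dy":-0.042,"dz":0.05,"ax":0,"ay":0,"az":0},{"hand":0,"dx":-0.053,"dy":-0.021,"dz":0,"ax":0,"ay":0,"az":0},{"hand":0,"dx":0,"dy":0,"dz":0,"ax":0,"ay":0,"az":0},{"hand":0,"dx":0,"dy":0,"dz":0,"ax":0,"ay":0,"az":0},{"hand":0,"dx":0,"dy":0,"dz":0,"ax":0,"ay":0,"az":0}], "grip_force": 40}}

```text
time_s: 1.65
ee_pos: [480.2, 375.9, 139.4]
tcp_rot: [179.9, -0.1, 157.1]
contact_force: [-0.5, 0.7, -0.3]
gripper_width: 0.5
grip_force: 0.0
```

Run:
```python
from h import *
c=snap("wrist","w2"); s=manip.sense(); print(s["ee_pos"],s["tcp_rot"],s["contact_force"],s["gripper_width"],s["time_s"])
print(proj(c,[[481,374,79],s["ee_pos"]]))
```

```text
[480.00626323 376.17325428 139.46640551] [ 1.79882276e+02 -5.67441889e-02  1.57158639e+02] [-0.09632252  0.31003143  0.61527088] 0.39339239158222433 1.7
[[280.43289973 230.25613875]
 [283.00641224 265.26308166]]
```

View pics/w2.png

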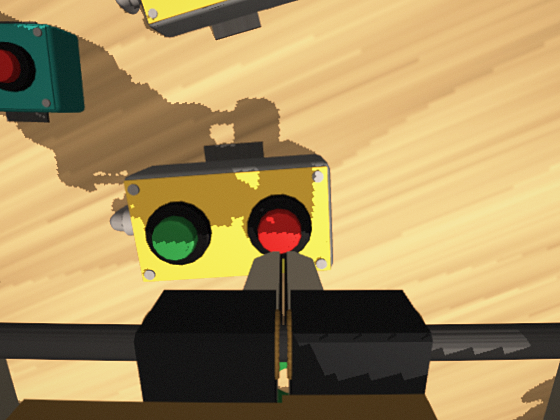

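The red button sits at (280,229), where the projection says it should be. The tool is above it, so I go down.

Request:
{"fn": "arm_command", "kwargs": {"motion": [{"hand":0,"dx":0,"dy":-0.01,"dz":0.06,"ax":0,"ay":0,"az":0},{"hand":0,"dx":0,"dy":0,"dz":0.08,"ax":0,"ay":0,"az":0},{"hand":0,"dx":0,"dy":0,"dz":0.08,"ax":0,"ay":0,"az":0},{"hand":0,"dx":0,"dy":0,"dz":0.04,"ax":0,"ay":0,"az":0},{"hand":0,"dx":0,"dy":0,"dz":0.02,"ax":0,"ay":0,"az":0},{"hand":0,"dx":0,"dy":0,"dz":0.01,"ax":0,"ay":0,"az":0},{"hand":0,"dx":0,"dy":0,"dz":0.01,"ax":0,"ay":0,"az":0},{"hand":0,"dx":0,"dy":0,"dz":0.01,"ax":0,"ay":0,"az":0},{"hand":0,"dx":0,"dy":0,"dz":0,"ax":0,"ay":0,"az":0},{"hand":0,"dx":0,"dy":0,"dz":0,"ax":0,"ay":0,"az":0}]}}

```text
time_s: 2.53
ee_pos: [479.8, 373.3, 78.4]
tcp_rot: [179.9, -0.1, 157.0]
contact_force: [-4.6, -0.7, 7.6]
gripper_width: 0.5
grip_force: 3.7
```

Request:
{"fn": "arm_command", "kwargs": {"motion": [{"hand":0,"dx":0,"dy":0,"dz":0.005,"ax":0,"ay":0,"az":0},{"hand":0,"dx":0,"dy":0,"dz":0.005,"ax":0,"ay":0,"az":0},{"hand":0,"dx":0,"dy":0,"dz":0,"ax":0,"ay":0,"az":0},{"hand":0,"dx":0,"dy":0,"dz":0,"ax":0,"ay":0,"az":0}]}}

```text
time_s: 2.87
ee_pos: [479.9, 373.3, 78.2]
tcp_rot: [179.9, -0.0, 157.0]
contact_force: [-7.4, -2.0, 16.5]
gripper_width: 0.1
grip_force: 8.2
```

Request:
{"fn": "arm_command", "kwargs": {"motion": [{"hand":0,"dx":0,"dy":0,"dz":-0.025,"ax":0,"ay":0,"az":0},{"hand":0,"dx":0,"dy":0,"dz":0,"ax":0,"ay":0,"az":0},{"hand":0,"dx":0,"dy":0,"dz":0,"ax":0,"ay":0,"az":0}]}}

```text
time_s: 3.12
ee_pos: [481.2, 373.3, 80.9]
tcp_rot: [179.8, 0.1, 157.0]
contact_force: [-2.5, 0.6, 2.9]
gripper_width: 0.4
grip_force: 1.7
```

Request:
{"fn": "arm_command", "kwargs": {"motion": [{"hand":0,"dx":0,"dy":0,"dz":-0.01,"ax":0,"ay":0,"az":0},{"hand":0,"dx":0,"dy":0,"dz":0,"ax":0,"ay":0,"az":0},{"hand":0,"dx":0,"dy":0,"dz":0,"ax":0,"ay":0,"az":0}]}}

```text
time_s: 3.37
ee_pos: [481.4, 372.8, 81.9]
tcp_rot: [179.9, 0.1, 157.0]
contact_force: [-0.2, 1.2, 2.5]
gripper_width: 0.7
grip_force: 1.4
```

Request:
{"fn": "arm_command", "kwargs": {"motion": [{"hand":0,"dx":0,"dy":0,"dz":-0.05,"ax":0,"ay":0,"az":0},{"hand":0,"dx":0,"dy":0,"dz":0,"ax":0,"ay":0,"az":0},{"hand":0,"dx":0,"dy":0,"dz":0,"ax":0,"ay":0,"az":0}]}}

```text
time_s: 3.62
ee_pos: [481.0, 371.1, 91.8]
tcp_rot: [-180.0, 0.0, 156.9]
contact_force: [0.1, 0.4, -0.5]
gripper_width: 0.5
grip_force: 0.0
```

Request:
{"fn": "arm_command", "kwargs": {"motion": [{"hand":0,"dx":0,"dy":0,"dz":-0.07,"ax":0,"ay":0,"az":0},{"hand":0,"dx":0,"dy":0,"dz":-0.07,"ax":0,"ay":0,"az":0.17},{"hand":0,"dx":0,"dy":0,"dz":-0.07,"ax":0,"ay":0,"az":0.17},{"hand":0,"dx":0,"dy":0,"dz":-0.07,"ax":0,"ay":0,"az":0.17},{"hand":0,"dx":0,"dy":0,"dz":-0.07,"ax":0,"ay":0,"az":0.17},{"hand":0,"dx":0,"dy":0,"dz":-0.07,"ax":0,"ay":0,"az":0.17},{"hand":0,"dx":0,"dy":0,"dz":-0.07,"ax":0,"ay":0,"az":0.17},{"hand":0,"dx":0,"dy":0,"dz":-0.07,"ax":0,"ay":0,"az":0.17},{"hand":0,"dx":0,"dy":0,"dz":-0.03,"ax":0,"ay":0,"az":0.17},{"hand":0,"dx":0,"dy":0,"dz":0,"ax":0,"ay":0,"az":0.17},{"hand":0,"dx":0,"dy":0,"dz":0,"ax":0,"ay":0,"az":0.17},{"hand":0,"dx":0,"dy":0,"dz":0,"ax":0,"ay":0,"az":0.17},{"hand":0,"dx":0,"dy":0,"dz":0,"ax":0,"ay":0,"az":0.17},{"hand":0.5,"dx":0,"dy":0,"dz":0,"ax":0,"ay":0,"az":0.17},{"hand":1,"dx":0,"dy":0,"dz":0,"ax":0,"ay":0,"az":0.17},{"hand":1,"dx":0,"dy":0,"dz":0,"ax":0,"ay":0,"az":0.17},{"hand":1,"dx":0,"dy":0,"dz":0,"ax":0,"ay":0,"az":0.12},{"hand":1,"dx":0,"dy":0,"dz":0,"ax":0,"ay":0,"az":0},{"hand":1,"dx":0,"dy":0,"dz":0,"ax":0,"ay":0,"az":0}]}}

```text
time_s: 5.2
ee_pos: [480.3, 371.5, 209.1]
tcp_rot: [-180.0, 0.1, 80.6]
contact_force: [0.3, -0.6, 0.4]
gripper_width: 35.9
grip_force: 0.0
```

Request:
{"fn": "arm_command", "kwargs": {"motion": [{"hand":1,"dx":-0.051,"dy":0.036,"dz":0,"ax":0,"ay":0,"az":0},{"hand":1,"dx":-0.102,"dy":0.0715,"dz":0,"ax":0,"ay":0,"az":0},{"hand":1,"dx":-0.102,"dy":0.0715,"dz":0,"ax":0,"ay":0,"az":0},{"hand":1,"dx":-0.102,"dy":0.0715,"dz":0,"ax":0,"ay":0,"az":0},{"hand":1,"dx":-0.102,"dy":0.0715,"dz":0,"ax":0,"ay":0,"az":0},{"hand":1,"dx":-0.102,"dy":0.0715,"dz":0,"ax":0,"ay":0,"az":0},{"hand":1,"dx":-0.102,"dy":0.0715,"dz":0,"ax":0,"ay":0,"az":0},{"hand":1,"dx":-0.102,"dy":0.0715,"dz":0,"ax":0,"ay":0,"az":0},{"hand":1,"dx":-0.102,"dy":0.0715,"dz":0,"ax":0,"ay":0,"az":0},{"hand":1,"dx":-0.102,"dy":0.0715,"dz":0,"ax":0,"ay":0,"az":0},{"hand":1,"dx":-0.102,"dy":0.0715,"dz":0,"ax":0,"ay":0,"az":0},{"hand":1,"dx":-0.102,"dy":0.0715,"dz":0,"ax":0,"ay":0,"az":0},{"hand":1,"dx":-0.102,"dy":0.0715,"dz":0,"ax":0,"ay":0,"az":0},{"hand":1,"dx":-0.102,"dy":0.0715,"dz":0,"ax":0,"ay":0,"az":0},{"hand":1,"dx":-0.102,"dy":0.0715,"dz":0,"ax":0,"ay":0,"az":0},{"hand":1,"dx":-0.102,"dy":0.0715,"dz":0,"ax":0,"ay":0,"az":0},{"hand":1,"dx":-0.051,"dy":0.036,"dz":0,"ax":0,"ay":0,"az":0},{"hand":1,"dx":0,"dy":0,"dz":0,"ax":0,"ay":0,"az":0},{"hand":1,"dx":0,"dy":0,"dz":0,"ax":0,"ay":0,"az":0}]}}

```text
time_s: 6.78
ee_pos: [652.0, 11.9, 209.4]
tcp_rot: [-179.9, -0.0, 80.4]
contact_force: [0.6, 1.0, -0.8]
gripper_width: 93.2
grip_force: 0.0
```

Run:
```python
from h import *
c=snap("wrist","w3"); s=manip.sense(); print(s["ee_pos"],s["tcp_rot"],s["contact_force"],s["gripper_width"],s["joint_positions"])
print(proj(c,[[647.5,-19.5,135],[652.7,11,135],s["ee_pos"]]))
```

```text
[651.86324435  13.81148297 209.3817315 ] [-1.79921806e+02 -9.17220769e-02  8.05705471e+01] [0.49734141 1.11950747 0.05843562] 92.8870642561194 [-14.73087417  37.13917237  20.93921929  82.30098523 -14.10188637
  63.20480236  -0.72083342]
[[282.71848612 263.87667656]
 [282.78987688 224.13316571]
 [280.06610702 264.04111368]]
```

View pics/w3.png

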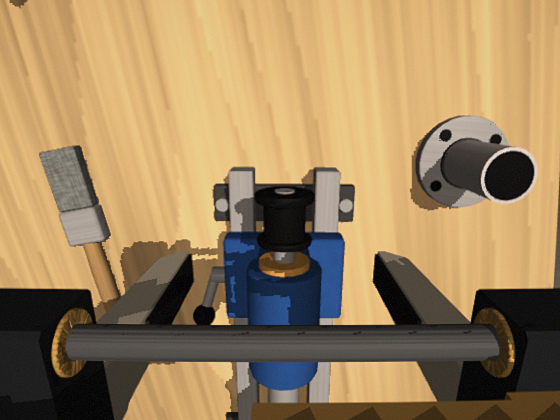

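The knob is between the open fingers, with its flange at about (285,195), collar at (285,240) and bush face near (284,266). I'll measure its silhouette row by row.

Run:
```python
from h import *
c=snap("wrist"); p=c["pixels"].max(2)
for v in range(182,256,3):
    r=p[v]<45; u=285
    a=u
    while r[a-1] or r[a-2]: a-=1
    b=u
    while r[b+1] or r[b+2]: b+=1
    print(v,a,b,end=" | ")
print()
for v in(205,218,224,232,266): print(v,onz(c,(285.5,v),135))
```

```text
182 285 285 | 185 285 285 | 188 283 288 | 191 285 285 | 194 285 285 | 197 255 285 | 200 255 314 | 203 255 314 | 206 255 314 | 209 255 314 | 212 255 314 | 215 255 314 | 218 255 314 | 221 255 313 | 224 265 305 | 227 265 305 | 230 265 305 | 233 265 304 | 236 251 309 | 239 257 311 | 242 257 311 | 245 258 310 | 248 260 309 | 251 261 307 | 254 283 295 | 
205 [656.74819109  26.61787883 135.        ]
218 [655.19867401  17.16913787 135.        ]
224 [654.47235828  12.73979121 135.        ]
232 [653.49262849   6.76466058 135.        ]
266 [649.17609598 -19.56567404 135.        ]
```

Request:
{"fn": "arm_command", "kwargs": {"motion": [{"hand":1,"dx":0.005,"dy":0.012,"dz":0.04,"ax":0,"ay":0,"az":0},{"hand":1,"dx":0,"dy":0,"dz":0.08,"ax":0,"ay":0,"az":0},{"hand":1,"dx":0,"dy":0,"dz":0.08,"ax":0,"ay":0,"az":0},{"hand":1,"dx":0,"dy":0,"dz":0.08,"ax":0,"ay":0,"az":0},{"hand":1,"dx":0,"dy":0,"dz":0.08,"ax":0,"ay":0,"az":0},{"hand":1,"dx":0,"dy":0,"dz":0.07,"ax":0,"ay":0,"az":0},{"hand":1,"dx":0,"dy":0,"dz":0.035,"ax":0,"ay":0,"az":0},{"hand":1,"dx":0,"dy":0,"dz":0,"ax":0,"ay":0,"az":0},{"hand":1,"dx":0,"dy":0,"dz":0,"ax":0,"ay":0,"az":0}]}}

```text
time_s: 7.63
ee_pos: [654.9, 13.9, 116.5]
tcp_rot: [-180.0, -0.0, 80.6]
contact_force: [-0.9, 0.2, -0.0]
gripper_width: 92.9
grip_force: 0.0
```

Run:
```python
from h import *
c=snap("wrist","w4"); s=manip.sense(); print(s["ee_pos"],s["tcp_rot"],s["contact_force"])
print(proj(c,[[647.5,-19.5,135],[652.7,11,135],[*s["ee_pos"][:2],135]]))
```

```text
[655.42964478  13.53757677 117.28629917] [ 1.79932190e+02 -1.83291486e-02  8.05447575e+01] [-0.71156242 -0.06034683  0.19057321]
[[277.18957746 346.92503481]
 [277.15251747 290.61045896]
 [282.03737694 284.90330401]]
```

View pics/w4.png

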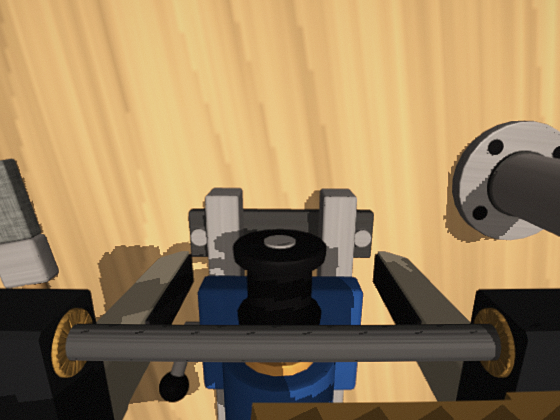

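The knob's flange is at rows 230–268 and the groove at about rows 268–300, centred near (281,285). The TCP projects to (282,285), so it is aligned and I close.

Request:
{"fn": "arm_command", "kwargs": {"motion": [{"hand":0,"dx":0,"dy":0,"dz":0,"ax":0,"ay":0,"az":0},{"hand":0,"dx":0,"dy":0,"dz":0,"ax":0,"ay":0,"az":0},{"hand":0,"dx":0,"dy":0,"dz":0,"ax":0,"ay":0,"az":0},{"hand":0,"dx":0,"dy":0,"dz":0,"ax":0,"ay":0,"az":0},{"hand":0,"dx":0,"dy":0,"dz":0,"ax":0,"ay":0,"az":0},{"hand":0,"dx":0,"dy":0,"dz":0,"ax":0,"ay":0,"az":0},{"hand":0,"dx":0,"dy":0,"dz":0,"ax":0,"ay":0,"az":0},{"hand":0,"dx":0,"dy":0,"dz":0,"ax":0,"ay":0,"az":0},{"hand":0,"dx":0,"dy":0,"dz":0,"ax":0,"ay":0,"az":0},{"hand":0,"dx":0,"dy":0,"dz":0,"ax":0,"ay":0,"az":0},{"hand":0,"dx":0,"dy":0,"dz":0,"ax":0,"ay":0,"az":0},{"hand":0,"dx":0,"dy":0,"dz":0,"ax":0,"ay":0,"az":0}], "grip_force": 45}}

```text
time_s: 8.68
ee_pos: [653.1, 13.2, 116.4]
tcp_rot: [-179.7, -0.0, 80.5]
contact_force: [-5.3, 0.4, 2.9]
gripper_width: 28.7
grip_force: 45.0
```

Request:
{"fn": "arm_command", "kwargs": {"motion": [{"hand":0,"dx":0.01,"dy":0,"dz":0,"ax":0,"ay":0,"az":0},{"hand":0,"dx":0.02,"dy":0,"dz":0,"ax":0,"ay":0,"az":0},{"hand":0,"dx":0.03,"dy":0,"dz":0,"ax":0,"ay":0,"az":0},{"hand":0,"dx":0.03,"dy":0,"dz":0,"ax":0,"ay":0,"az":0},{"hand":0,"dx":0.03,"dy":0,"dz":0,"ax":0,"ay":0,"az":0},{"hand":0,"dx":0.03,"dy":0,"dz":0,"ax":0,"ay":0,"az":0},{"hand":0,"dx":0.03,"dy":0,"dz":0,"ax":0,"ay":0,"az":0},{"hand":0,"dx":0.03,"dy":0,"dz":0,"ax":0,"ay":0,"az":0},{"hand":0,"dx":0.03,"dy":0,"dz":0,"ax":0,"ay":0,"az":0},{"hand":0,"dx":0.03,"dy":0,"dz":0,"ax":0,"ay":0,"az":0},{"hand":0,"dx":0.02,"dy":0,"dz":0,"ax":0,"ay":0,"az":0},{"hand":0,"dx":0.01,"dy":0,"dz":0,"ax":0,"ay":0,"az":0},{"hand":0,"dx":0,"dy":0,"dz":0,"ax":0,"ay":0,"az":0},{"hand":0,"dx":0,"dy":0,"dz":0,"ax":0,"ay":0,"az":0},{"hand":0,"dx":0,"dy":0,"dz":0,"ax":0,"ay":0,"az":0}]}}

```text
time_s: 9.93
ee_pos: [661.6, 62.3, 116.4]
tcp_rot: [-179.7, 0.8, 80.2]
contact_force: [-8.7, -10.9, 4.9]
gripper_width: 29.0
grip_force: 45.0
```

Run:
```python
from h import *
s=manip.sense(); print(s["ee_pos"],s["tcp_rot"],s["contact_force"],s["gripper_width"],s["grip_force"])
c=snap("scene"); cr=c["pixels"][190:275,150:260,::-1]
cv2.imwrite("pics/s5.png",cv2.resize(np.clip(cr*1.6,0,255).astype(np.uint8),None,fx=7,fy=7,interpolation=cv2.INTER_CUBIC))
```

```text
[661.55599701  62.3451444  116.38202991] [-179.68508945    0.79653714   80.21196847] [ -8.7118275  -10.90400414   4.88946193] 28.958995599386963 44.99476075172424
```

View pics/s5.png

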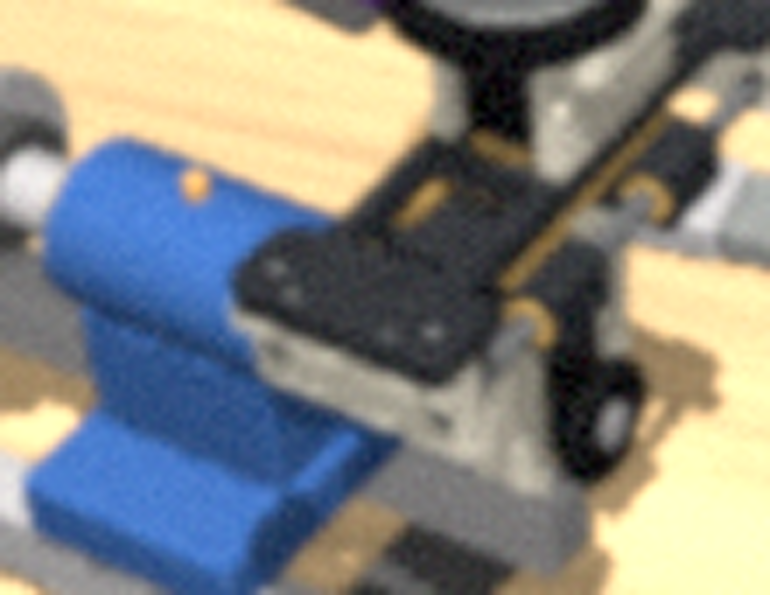

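The scene crop shows the fingers holding the knob well out, with the flange face at about (613,425) in the crop. The ring is hidden behind the gripper here, so I'll work out the travel from the flange and search for red pixels in the wrist view.

Run:
```python
from h import *
d=np.array([.168,.986,0]); m=np.array([647.5,-19.5,135])
c=manip.camera("scene")
S=lambda u,v,y0:(150+(u+.5)/7-.5,y0+(v+.5)/7-.5)
a=onz(c,S(478,325,195),135);b=onz(c,S(613,425,190),135); print("travel",(b-a)@d,(b-a))
for n in("wrist","top"):
    c=manip.camera(n); hsv=cv2.cvtColor(c["pixels"],cv2.COLOR_RGB2HSV)
    k=((hsv[...,0]<8)|(hsv[...,0]>172))&(hsv[...,1]>130)&(hsv[...,2]>35)
    nn,l,st,ce=cv2.connectedComponentsWithStats(k.astype(np.uint8))
    print(n,[(st[i].tolist(),ce[i].round(1).tolist(),((onz(c,ce[i],138)-m)@d).round(1)) for i in range(1,nn) if st[i,4]>12], proj(c,[m,m+d*10]))
```

```text
travel 51.36328011875939 [12.58246119 49.94870856  0.        ]
wrist [] [[280.96532956 422.64986345]
 [280.88936936 408.22690316]]
top [([274, 38, 65, 109, 5174], [307.6, 90.4], np.float64(87.5)), ([250, 144, 111, 271, 15897], [302.8, 277.1], np.float64(38.5)), ([231, 204, 38, 108, 1696], [245.5, 257.0], np.float64(162.1)), ([158, 210, 15, 15, 173], [165.3, 216.9], np.float64(343.5)), ([389, 279, 16, 16, 193], [396.4, 286.1], np.float64(-156.1)), ([219, 290, 12, 11, 99], [224.5, 295.2], np.float64(192.1)), ([136, 292, 11, 12, 104], [141.1, 297.2], np.float64(362.4)), ([366, 400, 10, 20, 79], [370.5, 411.4], np.float64(-136.7)), ([293, 402, 24, 18, 214], [302.3, 413.4], np.float64(-1.1)), ([344, 406, 19, 14, 94], [355.7, 415.5], np.float64(-108.3))] [[341.56753389 134.33460209]
 [337.01893022 133.64015836]]
```

Request:
{"fn": "arm_command", "kwargs": {"motion": [{"hand":0,"dx":0.015,"dy":0,"dz":0,"ax":0,"ay":0,"az":0},{"hand":0,"dx":0.02,"dy":0,"dz":0,"ax":0,"ay":0,"az":0},{"hand":0,"dx":0.013,"dy":0,"dz":0,"ax":0,"ay":0,"az":0},{"hand":0,"dx":0,"dy":0,"dz":0,"ax":0,"ay":0,"az":0},{"hand":0,"dx":0,"dy":0,"dz":0,"ax":0,"ay":0,"az":0},{"hand":0,"dx":0,"dy":0,"dz":0,"ax":0,"ay":0,"az":0},{"hand":0,"dx":0,"dy":0,"dz":0,"ax":0,"ay":0,"az":0},{"hand":0,"dx":0,"dy":0,"dz":0,"ax":0,"ay":0,"az":0}]}}

```text
time_s: 10.8
ee_pos: [663.0, 70.8, 116.4]
tcp_rot: [-179.7, 0.9, 80.2]
contact_force: [-7.9, -11.8, 5.7]
gripper_width: 29.2
grip_force: 45.0
```

Run:
```python
from h import *
s=manip.sense(); print(s["ee_pos"],s["tcp_rot"],s["contact_force"],s["gripper_width"],s["grip_force"])
a=snap("scene"); b=snap("wrist"); c=snap("top")
A=a["pixels"][190:275,150:260,::-1]; B=b["pixels"][330:420,200:360,::-1]; C=c["pixels"][105:165,290:400,::-1]
f=lambda x:cv2.resize(np.clip(x*1.6,0,255).astype(np.uint8),(390,290),interpolation=cv2.INTER_CUBIC)
cv2.imwrite("pics/s6.png",np.vstack([np.hstack([f(B),f(C)]),np.hstack([f(A),f(A[30:,40:])])]))
```

```text
[663.03719943  70.8474517  116.39762497] [-179.67456201    0.86892064   80.1831899 ] [ -7.8728411  -11.79740975   5.7423063 ] 29.16946583492112 44.997289180755615
```

View pics/s6.png

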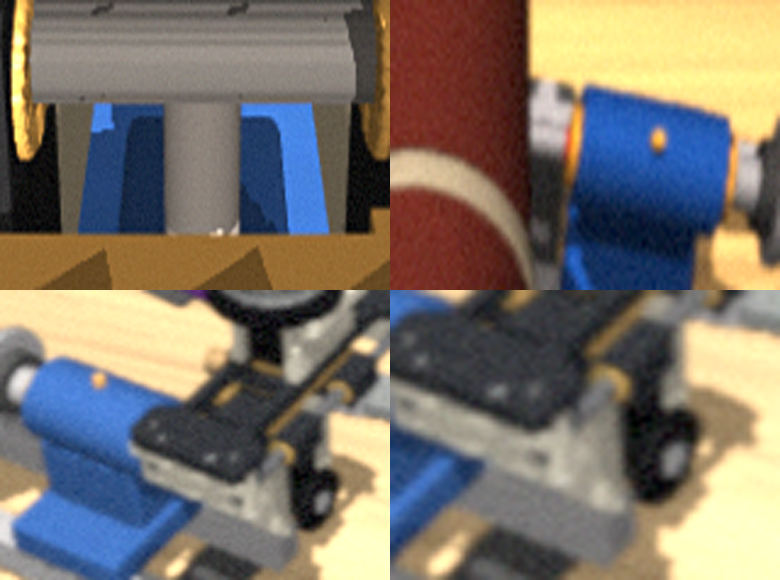

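In the composite the top view shows a sliver of red at the bush face, about (341,132) in the full image, so the ring is coming out. TCP travel is about 58.5 mm. I'll check along the rod numerically.

Run:
```python
from h import *
import pickle
d=np.array([.168,.986,0]); 
t=np.mean([manip.camera("top")["pixels"] for _ in range(4)],0).astype(np.uint8); c=manip.camera("top")
for v in range(127,138,2): print(v,[tuple(int(x) for x in t[v,u]) for u in range(333,347)])
s0=pickle.load(open("cams.pkl","rb"))["scene"]; s1=np.mean([manip.camera("scene")["pixels"] for _ in range(4)],0).astype(np.uint8)
# end disc: bright blob inside black flange
for im,(u,v) in((s0["pixels"],(218,241)),(s1,(241,250))):
    g=im[v-9:v+10,u-9:u+10].mean(2); g=np.clip(g-45,0,60)
    n,l,st,ce=cv2.connectedComponentsWithStats((g>15).astype(np.uint8))
    for i in range(1,n):
        if 3<st[i,4]<45: p=ce[i]+(u-9,v-9); print(st[i],p,onz(s0,p,135), onz(s0,p,135)@d)
```

```text
127 [(137, 130, 129), (137, 130, 128), (138, 130, 129), (136, 129, 128), (132, 125, 124), (133, 127, 124), (130, 123, 121), (128, 115, 111), (128, 103, 83), (136, 93, 47), (127, 86, 41), (86, 67, 64), (41, 55, 93), (22, 56, 110)]
129 [(116, 110, 110), (120, 113, 112), (128, 122, 121), (136, 129, 127), (136, 129, 128), (135, 128, 127), (134, 125, 122), (126, 110, 100), (136, 100, 62), (161, 111, 43), (151, 103, 47), (98, 78, 75), (44, 60, 106), (24, 58, 116)]
131 [(122, 115, 114), (123, 116, 115), (125, 118, 116), (123, 116, 114), (119, 113, 111), (117, 107, 105), (124, 95, 92), (125, 75, 60), (145, 95, 38), (170, 121, 41), (150, 108, 54), (85, 75, 84), (36, 62, 113), (26, 62, 121)]
133 [(125, 118, 116), (127, 120, 119), (130, 123, 121), (131, 123, 122), (130, 123, 122), (130, 117, 115), (137, 95, 91), (145, 69, 47), (159, 100, 34), (170, 125, 43), (144, 108, 62), (71, 69, 92), (30, 62, 114), (27, 61, 120)]
135 [(90, 85, 84), (91, 86, 83), (95, 90, 90), (100, 95, 94), (101, 94, 92), (105, 87, 86), (120, 69, 64), (141, 66, 34), (158, 95, 31), (158, 106, 42), (114, 84, 66), (49, 56, 92), (24, 54, 107), (21, 55, 109)]
137 [(42, 40, 40), (45, 43, 41), (47, 45, 45), (51, 48, 47), (56, 51, 51), (64, 45, 46), (82, 42, 30), (112, 62, 20), (138, 89, 29), (125, 85, 42), (75, 62, 68), (32, 48, 90), (21, 50, 99), (20, 49, 101)]
[ 7  8  4  5 14] [217.28571429 242.14285714] [655.1978395   34.54060638 135.        ] 144.1302749239719
[ 7  8  4  6 17] [240.41176471 251.64705882] [665.64352458  92.15648849 135.        ] 202.69440978231043
```

The disc travel (58.6 mm) agrees with the TCP travel (58.5 mm), so there is no slip. I add about 1.2 mm and settle.

Request:
{"fn": "arm_command", "kwargs": {"motion": [{"hand":0,"dx":0.006,"dy":0,"dz":0,"ax":0,"ay":0,"az":0},{"hand":0,"dx":0,"dy":0,"dz":0,"ax":0,"ay":0,"az":0},{"hand":0,"dx":0,"dy":0,"dz":0,"ax":0,"ay":0,"az":0},{"hand":0,"dx":0,"dy":0,"dz":0,"ax":0,"ay":0,"az":0},{"hand":0,"dx":0,"dy":0,"dz":0,"ax":0,"ay":0,"az":0},{"hand":0,"dx":0,"dy":0,"dz":0,"ax":0,"ay":0,"az":0},{"hand":0,"dx":0,"dy":0,"dz":0,"ax":0,"ay":0,"az":0},{"hand":0,"dx":0,"dy":0,"dz":0,"ax":0,"ay":0,"az":0}]}}

```text
time_s: 12.07
ee_pos: [663.1, 71.5, 116.4]
tcp_rot: [-179.7, 0.9, 80.2]
contact_force: [-8.6, -11.7, 5.0]
gripper_width: 29.0
grip_force: 45.0
```

Run:
```python
from rig import manip
s=manip.sense(); print(s["ee_pos"],s["contact_force"],s["gripper_width"],s["grip_force"]); print(manip.sign_off())
```

```text
[663.14333084  71.47537168 116.38607877] [ -8.55754301 -11.65457858   4.97707787] 28.955765867152618 44.999245405197144
the job is handed in; nothing more can be done
None
```

I pressed the red stop button to its stop and let it spring back, then pulled the rod out to about 59 mm and handed the job in with the knob still gripped; no verdict came back.

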